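Clip the pan carrier onto the kitchen scale

ROBOT

A 6-joint arm with a two-finger parallel gripper is mounted at the origin on the work surface. World frame = base frame: x ahead of the robot, y to its left, z up, the work surface at z = 0. Lengths are in m, angles in rad, forces in N, time in s.
With the tool pointing down it reaches from about 0.375 to 0.925 m from the base axis. Payload 5.7 kg.
Tool frame: the origin (TCP) lies between the finger pads; the fingertips stand 25 mm ahead of it and the grasp point (between the pads) lies 6 mm ahead of it; y points along the fingers, x is the direction in which the jaws open and shut, and the axes are right-handed (so a half turn about y gives the same grasp; the last joint's range is limited). The gripper opens to 88 mm and grips with 3 to 60 N. Pads are 20 mm wide; open, the fingers measure 115 mm over their backs; the gripper's body (75 mm by 178 mm) begins 61 mm behind the grasp point.
Start: joints at [-1.299, 0.359, 1.51, -0, 1.272, -0.115], TCP at [0.226, -0.556, 0.248] pointing down, gripper open.
Joint ranges: [-2.97, 2.97], [-1.01, 2.36], [0.21, 2.38], [-0.96, 4.11], [0.2, 2.71], [-2.98, 2.98]. Speed limits (rad/s): [2.39, 2.39, 3.14, 3.14, 3.14, 3.14].

INTERFACE

Orientations are given as [roll, pitch, yaw] about the fixed x, y, z axes, in that order (R = Rz(yaw) Ry(pitch) Rx(roll)).
In Python, from plant import env, optics, workorder gives the robot as it stands.
- The arm moves only by the shell command python3 -m jog 'ROWS'. ROWS is JSON, a list of rows, each a list of 3 entries, a list of its own where there are three numbers: the shift along the world's x, y, z in mm, then the turn about the world's z in degrees, then the finger opening in mm, from 0 to 87.8. A call has 1 to 10 rows; each row is the pose to reach, as a shift and turn from the pose commanded when the call began; what a row does not reach only later rows make up. A row lasts 1/10 s, in which the tool goes at most 50 mm and 8.59 degrees, less where a joint would pass 70% of its speed; a pose out of reach is approached as far as the arm can. A call with a gripper value outside its range is refused whole. The fingers move at their own pace and stop on an object; the grip force is fixed at half the most. Time passes only in rows, so rows that repeat a pose let the fingers close. It gives the time, the measured TCP pose, the force and the opening at its end, in the units of the state.
- env.get_state(): the state, without advancing time (a new reading comes with each control period).
- optics.snapshot(name): name is "side" or "top" or "wrist"; returns a dict with "frame" (420x560x3 uint8, red, green, blue), "depth" (420x560 float32, m along the optical axis (not along the pixel's ray), 0 where there is no reading), "K" (3x3 intrinsics, pixels), "origin" and "orientation" of the camera in the world; the wrist camera has in their place "mount" (4x4, takes a point from camera to tool coordinates, whose origin is the TCP and whose axes are the tool frame's). Camera axes: x right, y down, z forward; pixel columns grow to the right and rows downward; lengths in m; the calibration is good to about 2 mm. A picture is of the moment at which its call begins: read the wrist's pose just before it.
- workorder.job_done(): hands the job in, once; it reports no verdict.
The state is a dict: "clock": time; "q": joint angles; "qvel": joint speeds; "joint_efforts": joint torques, N m; "eef_pos": TCP position; "ee_rot": TCP orientation; "ft_force": force on the tool from outside, world axes, zero at the start; "wrist_torque": the same for the moment, N m; "grip_width": finger opening in m.
Only numpy, scipy, OpenCV 4.12 (cv2) and the standard library are available. Lean on these libraries where they do the work, as an engineer would, in place of code of your own. Each camera call takes 0.05 s, during which the arm holds its last target.

TASK

Pick up the steel pan carrier by its blue hub, lay it over the four snap studs of the kitchen scale and press it down, one side and then the other, until all four holes have clicked fully home on their studs. Keep it close to level all the while, never load the scale past 25 N (its overload limit), leave the other kitchen things where they are, and let go at the end.

Things in the scene. Friction and masses are not known exactly. Their poses are not given: they have to be found in the camera images.
- hub (a point): Centre of the pan carrier's blue hub, half-way up it, 19 mm above the plate's underside. Carrier: loose flat steel plate 200 (x) by 116 (y), 5 mm thick, 0.25 kg give or take a quarter; the hub on its middle is 56 (x) by 36 (y), 28 mm high. Four square 14 mm holes at x = +-78, y = +-42 mm. z is up. Half a turn makes no difference.
- hole0 (a point): Centre of the carrier's hole at x = -78, y = -42 mm, at the plate's underside
- hole1 (a point): The same for the hole at x = -78, y = +42 mm
- hole2 (a point): The same for the hole at x = +78, y = -42 mm
- hole3 (a point): The same for the hole at x = +78, y = +42 mm
- pad0 (a point): Middle of the flat black pressing pad (30 x 40 mm, on the plate's top) at the carrier's x = -78, y = 0, half-way between hole0 and hole1. Pressed here, only these two studs bear the push: together they take 11 to 16 N to click
- pad1 (a point): The same at x = +78, between hole2 and hole3. (Pressed on the hub instead, all four studs share the push and it takes about twice as much, more than the scale bears.)
- seat (a point): Centre of the scale's four studs, at the height where the plate's underside rests once all have clicked (61 mm above the counter). x along the scale, display end at -x; z up. Scale: fixed white housing 265 x 150 mm, 36 mm high; above it a grey sprung deck 200 x 112 mm carries the studs at x = +-78, y = +-42 mm. A plate stopped short of the click is pushed up again 3 to 4 mm.
- stud (a point): Tip of the stud at x = +78, y = +42 mm, 19 mm above seat; all four are alike: a pin 12 mm thick (top 6 mm tapered to 5 mm) with two sprung orange barbs on its x sides, 18 mm over both, and a springy black sleeve round its foot. A plate laid loosely rests on the barbs 11 to 12 mm above seat; pushed on, it meets the sleeve 4 mm above seat; just past seat (6 to 8 N a stud) it clicks under the barbs.
- deck (a joint): How far the scale's stiffly sprung deck is pushed down, in m: 0 unloaded, 1 mm for each 12.5 N on it, so 25 N is 0.002 (the carrier's weight counts); the studs also have a rigid shoulder 0.8 mm below the clicked height
- pan_mid (a point): bystander: shallow round steel weighing pan, 150 mm across, 35 mm high; its centre, 17 mm above its foot
- mug_mid (a point): bystander: blue mug, 76 mm across, 85 mm high; its centre, 42 mm above its foot
- jar_mid (a point): bystander: amber spice jar with orange cap, 56 mm across, 85 mm high; its centre, 42 mm above its foot
- tin_mid (a point): bystander: pale steel food tin with a white label, 68 mm across, 90 mm high; its centre, 45 mm above its foot
- ramekin_mid (a point): bystander: terracotta bowl, 90 mm across, 45 mm high; its centre, 22 mm above its foot
- sauce_mid (a point): bystander: green bottle with red cap, 60 mm across, 140 mm high; its centre, 70 mm above its foot
- spoon_grip (a point): bystander: wooden spoon lying flat, 220 mm long; this point is on its handle
There are look-alikes about, which are no part of the job. What is shaped like the part that bears hub but red is not meant.

How it is judged:
On the way:
1. the carrier lies over all four studs, not yet clicked home (horizontal distance between hub and seat below 0.004 m and angle between the x axis of hub and the x axis of seat, either way round below 0.05 rad and z of hole0 in the frame of seat between 0.004 and 0.018 m and z of hole1 in the frame of seat between 0.004 and 0.018 m and z of hole2 in the frame of seat between 0.004 and 0.018 m and z of hole3 in the frame of seat between 0.004 and 0.018 m), for 0.1 s.
At the end, for the whole second after the job is handed in: The carrier is centred over the studs within 4 mm and squared to them within 3 degrees (either way round), the underside of the plate is within 1.5 mm of the seat height at every one of its four holes, and it is at rest, let go (horizontal distance between hub and seat below 0.004 m and angle between the x axis of hub and the x axis of seat, either way round below 0.05 rad and z of hole0 in the frame of seat between -0.0015 and 0.0015 m and z of hole1 in the frame of seat between -0.0015 and 0.0015 m and z of hole2 in the frame of seat between -0.0015 and 0.0015 m and z of hole3 in the frame of seat between -0.0015 and 0.0015 m and velocity of joint deck below 0.005 m/s); the robot touches nothing.
It fails at once if the scale is loaded past 25 N (deck pushed down more than 2 mm) (value of joint deck above 0.002 m).
It fails at once if the carrier is tipped more than 11 degrees from level (angle between hub's own z axis and vertical above 0.2 rad).
It fails at once if another kitchen thing is shifted more than 3 cm (distance of any of pan_mid, mug_mid, jar_mid, tin_mid, ramekin_mid, sauce_mid, spoon_grip from where it was at the start of the episode above 0.03 m).
It also fails if it takes over 61 s, if anything falls off the work surface, if the arm or the gripper's body presses on something with over 40 N, if the wrist force passes 120 N, or if a joint passes its speed limit or range.

## Working session

There is one attempt and no reset: what is moved stays moved. The work goes in short steps, Python scripts to look and compute and a shell command to move; the robot and the scene stay as the last step left them, time stands still between calls to the robot, and variables do not carry over. Pictures are saved under pics/ and viewed, and the job is handed in when it is done.

```bash
ls; mkdir -p pics; cat > h.py <<'E'
import numpy as np, cv2
from plant import env, optics, workorder
from scipy.spatial.transform import Rotation as R
def snap(n,save=None):
    st=env.get_state(); s=optics.snapshot(n)
    if n=='wrist':
        T=np.eye(4); r=np.array(st['ee_rot']); T[:3,:3]=R.from_euler('xyz',r).as_matrix() if r.size==3 else r
        T[:3,3]=st['eef_pos']; s['T']=T@np.array(s['mount'])
    else:
        T=np.eye(4); o=np.array(s['orientation'])
        T[:3,:3]=R.from_euler('xyz',o).as_matrix() if o.size==3 else o
        T[:3,3]=s['origin']; s['T']=T
    if save: cv2.imwrite('pics/'+save,cv2.cvtColor(s['frame'],cv2.COLOR_RGB2BGR))
    return s
def ray(s,u,v,z):
    d=s['T'][:3,:3]@np.linalg.solve(s['K'],[u,v,1]); o=s['T'][:3,3]
    return o+d*(z-o[2])/d[2]
def pix(s,p):
    c=np.linalg.inv(s['T'])@np.r_[p,1]; q=s['K']@c[:3]; return q[:2]/q[2]
def cloud(s):
    d=s['depth'];v,u=np.indices(d.shape)
    c=np.stack([(u-s['K'][0][2])/s['K'][0][0]*d,(v-s['K'][1][2])/s['K'][1][1]*d,d],-1)
    return c@s['T'][:3,:3].T+s['T'][:3,3]
E
python3 - <<'E'
from h import *
print(env.get_state())
for n in ['top','side','wrist']:
    s=snap(n,n+'0.png'); print(n,s['K'],s['T'])
E
```

```text
pics
{'clock': 0.0, 'q': array([-1.29912415e+00,  3.59496112e-01,  1.51143540e+00,  2.87796748e-07,
        1.27250817e+00, -1.15094643e-01]), 'qvel': array([-0.00067418,  0.00043592,  0.00036531, -0.00082603, -0.00056398,
        0.00071436]), 'joint_efforts': array([-2.42322049e-04, -5.15378380e+01, -2.70730448e+01,  6.73859473e-02,
        3.49534128e-02, -1.46013517e-04]), 'eef_pos': array([ 0.22613709, -0.55504809,  0.24681373]), 'ee_rot': array([-1.57058394,  0.00183478, -1.1840294 ]), 'ft_force': array([ 0.80988578, -0.77062543,  0.34404149]), 'wrist_torque': array([0.03736125, 0.01761599, 0.00890245]), 'grip_width': 0.08792258134287732}
top [[426.62707501   0.         273.61341703]
 [  0.         426.62707501 214.75274249]
 [  0.           0.           1.        ]] [[ 0.01507592 -0.99835799  0.05526333  0.45248637]
 [-0.99988264 -0.0149022   0.00355414  0.00239832]
 [-0.00272476 -0.05531043 -0.99846549  1.22801284]
 [ 0.          0.          0.          1.        ]]
side [[433.71955973   0.         274.19263148]
 [  0.         433.71955973 215.90447056]
 [  0.           0.           1.        ]] [[-0.99743099 -0.05176051  0.04952031  0.45986645]
 [-0.07088004  0.61310457 -0.78681561  1.09804611]
 [ 0.01036485 -0.78830428 -0.61519829  0.92789156]
 [ 0.          0.          0.          1.        ]]
wrist [[290.59310176   0.         279.61857386]
 [  0.         290.59310176 204.99106364]
 [  0.           0.           1.        ]] [[ 0.37728811 -0.88954341 -0.2576164   0.29748421]
 [-0.92609424 -0.3629274  -0.10311719 -0.52603583]
 [-0.00176883  0.27748195 -0.96072922  0.3842985 ]
 [ 0.          0.          0.          1.        ]]
```

View pics/top0.png

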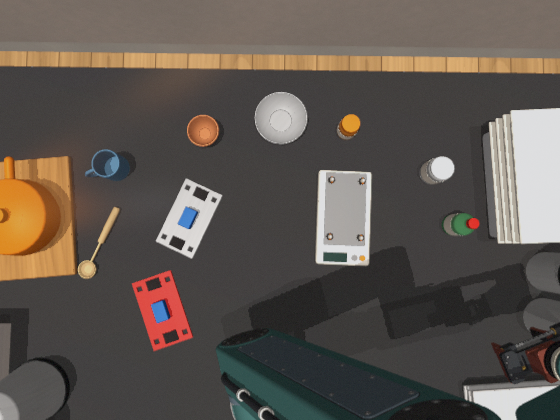

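View pics/side0.png

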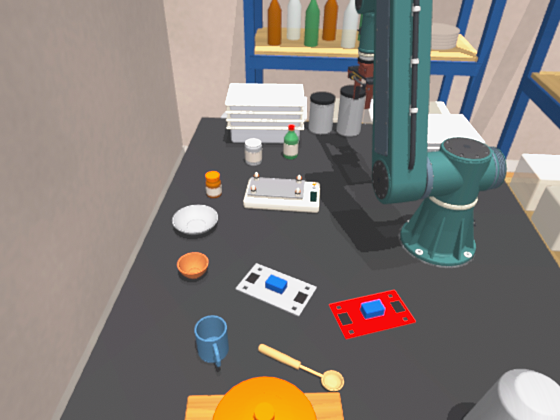

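View pics/wrist0.png

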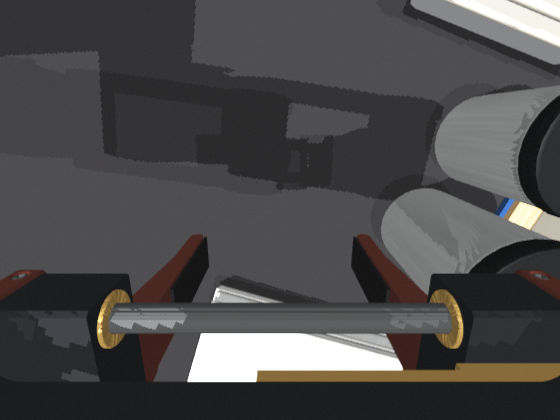

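Candidates for the carrier: the grey steel plate with a blue hub (top px 187,217; side 276,284), and the red plate with a blue hub (top 161,310; side 373,309), which is the look-alike. I choose the grey one. The scale is at top px (344,217), with its display at the near end. Next I check a close crop and measure.

```bash
python3 - <<'E'
from h import *
s=snap('top'); f=s['frame']
c=cv2.cvtColor(np.hstack([f[165:275,140:240],f[165:275,295:395]]),cv2.COLOR_RGB2BGR)
cv2.imwrite('pics/crop1.png',cv2.resize(c,None,fx=4,fy=4,interpolation=cv2.INTER_CUBIC)[:600])
hsv=cv2.cvtColor(f,cv2.COLOR_RGB2HSV)
def comps(m,lo,box):
    mm=np.zeros_like(m);u0,v0,u1,v1=box;mm[v0:v1,u0:u1]=m[v0:v1,u0:u1]
    cs,_=cv2.findContours(mm,cv2.RETR_EXTERNAL,cv2.CHAIN_APPROX_NONE)
    return [c for c in cs if cv2.contourArea(c)>lo]
grey=((hsv[...,1]<60)&(hsv[...,2]>110)).astype(np.uint8)
def rect(c,z):
    P=np.array([ray(s,u,v,z)[:2]*1000 for u,v in c[:,0,:]],np.float32); return cv2.minAreaRect(P)
for c in comps(grey,300,(150,170,230,265)): print('plate',rect(c,.005))
blue=((hsv[...,0]>100)&(hsv[...,0]<125)&(hsv[...,1]>130)&(hsv[...,2]>60)).astype(np.uint8)
for c in comps(blue,30,(150,170,230,265)): print('hub',rect(c,.033))
for c in comps(grey,800,(300,160,385,275)): print('scale',rect(c,.036))
org=((hsv[...,0]<22)&(hsv[...,1]>90)&(hsv[...,2]>60)).astype(np.uint8)
for c in comps(org,2,(310,165,380,250)):
    m=cv2.moments(c); u,v=m['m10']/m['m00'],m['m01']/m['m00']; print('stud',u,v,ray(s,u,v,.074)*1000)
E
```

```text
plate ((507.4725646972656, 250.44117736816406), (118.41445922851562, 203.38600158691406), 65.7421646118164)
hub ((507.0971984863281, 247.90846252441406), (36.242374420166016, 53.44190979003906), 66.67295837402344)
scale ((514.3060302734375, -188.49819946289062), (151.35716247558594, 264.5845947265625), 88.50505828857422)
stud 362.1333333333333 182.86666666666665 [ 606.76731331 -232.83071725   74.        ]
```

View pics/crop1.png

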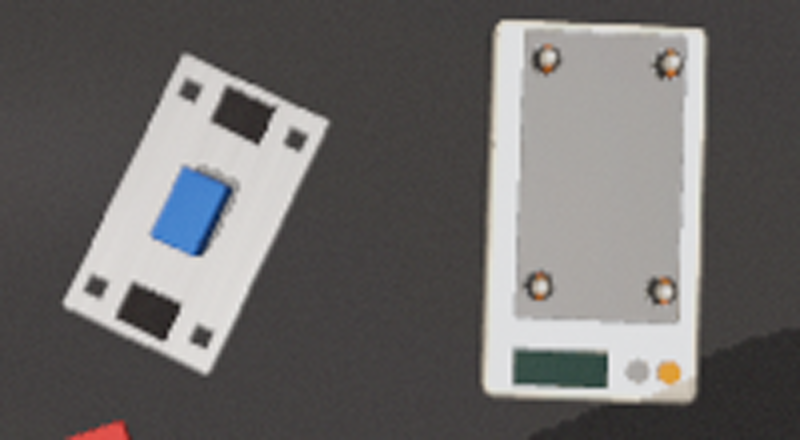

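The crop confirms it: the grey steel plate with holes and black pads is the carrier, and the studs are visible on the scale's deck. Its hub is at about (507,249) mm with the long axis at -24.3°. The scale's axis is at about -1.5°. I move to hover over the carrier.

```bash
python3 -m jog '[[[30,40,20],-6,87],[[55,80,40],-12,87],[[85,120,40],-18,87],[[110,160,40],-24,87],[[140,200,40],-30,87],[[170,240,40],-36,87],[[185,290,40],-42,87],[[195,340,40],-46.5,87],[[205,390,40],-46.5,87],[[215,440,40],-46.5,87]]'
```

```text
clock: 1.2
eef_pos: [0.4399, -0.1204, 0.2876]
ee_rot: [-1.571, 0.0, -1.996]
ft_force: [1.2, 1.0, -0.5]
grip_width: 0.0868
```

```bash
python3 -m jog '[[[10,50,0],0,87],[[20,100,0],0,87],[[30,150,0],0,87],[[40,200,0],0,87],[[50,250,0],0,87],[[60,300,0],0,87],[[66,350,0],0,87],[[66,363,-30],0,87],[[66,363,-40],0,87],[[66,363,-40],0,87]]'
python3 - <<'E'
from h import *
s=snap('wrist','w1.png'); print(s['T'])
E
```

```text
clock: 2.2
eef_pos: [0.5042, 0.2399, 0.2456]
ee_rot: [-1.574, -0.004, -1.994]
ft_force: [-0.0, -0.3, 0.4]
grip_width: 0.0871
[[-0.41095977 -0.87453238 -0.25749795  0.57497098]
 [-0.91164869  0.39513922  0.11296748  0.20927847]
 [ 0.00295382  0.28117276 -0.95965262  0.38274253]
 [ 0.          0.          0.          1.        ]]
```

View pics/w1.png

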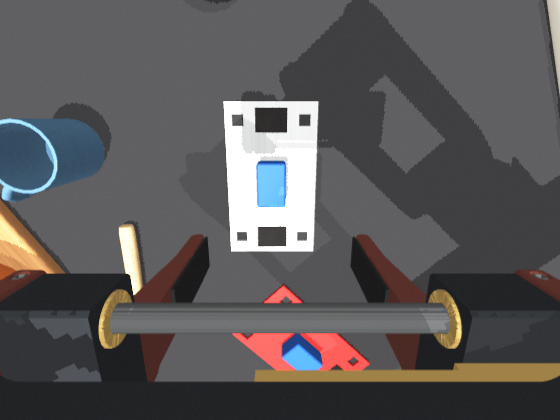

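The wrist view shows the grey carrier with its hub at (271,184) and holes at (237,120), (305,120), (242,237), (303,237). I measure from the holes.

```bash
cat >> h.py <<'E'
def holes(s,zt,box,amin,amax,pr=True):
    g=cv2.cvtColor(s['frame'],cv2.COLOR_RGB2GRAY); u0,v0,u1,v1=box
    m=np.zeros_like(g); m[v0:v1,u0:u1]=(g[v0:v1,u0:u1]<95)*255
    cs,_=cv2.findContours(m,cv2.RETR_LIST,cv2.CHAIN_APPROX_NONE)
    out=[]
    for c in cs:
        a=cv2.contourArea(c); (w,h)=cv2.minAreaRect(c)[1]
        if amin<a<amax and max(w,h)<1.6*min(w,h):
            M=cv2.moments(c);u,v=M['m10']/M['m00'],M['m01']/M['m00']
            p=ray(s,u,v,zt)[:2]*1000; out.append(p)
            if pr: print('hole',round(u,1),round(v,1),round(a),p.round(1))
    return np.array(out)
E
python3 - <<'E'
from h import *
s=snap('wrist'); print(env.get_state()['eef_pos'])
H=holes(s,.005,(222,98,322,255),40,300)
f=s['frame'];hsv=cv2.cvtColor(f,cv2.COLOR_RGB2HSV)
b=((hsv[...,0]>95)&(hsv[...,0]<128)&(hsv[...,1]>120)).astype(np.uint8); b[:,:230]=0;b[:,310:]=0;b[250:]=0
cs,_=cv2.findContours(b,cv2.RETR_EXTERNAL,cv2.CHAIN_APPROX_NONE);c=max(cs,key=cv2.contourArea)
print('hub',cv2.minAreaRect(np.array([ray(s,u,v,.033)[:2]*1000 for u,v in c[:,0]],np.float32)))
if len(H)==4:
    print(H.mean(0)); H=H[np.argsort(H[:,0])]
    d=H[2:].mean(0)-H[:2].mean(0); print(np.linalg.norm(d),np.degrees(np.arctan2(d[1],d[0])))
E
```

```text
[0.50588998 0.23942546 0.24783782]
hole 242.1 236.0 47 [455.2 320.3]
hole 304.5 120.6 82 [562.3 179.9]
hub ((509.9413757324219, 249.455078125), (34.54414367675781, 56.77438735961914), 65.96163177490234)
```

```bash
python3 -m jog '[[[3,10,-40],0,87],[[3,10,-80],0,87],[[3,10,-130],0,87],[[3,10,-130],0,87],[[3,10,-130],0,87],[[3,10,-130],0,87]]'
python3 -c "
from h import *
import time
for i in range(3):
  st=env.get_state();print(st['eef_pos'],st['ee_rot'])
s=snap('wrist','w2.png')"
```

```text
clock: 2.9
eef_pos: [0.5112, 0.2507, 0.1206]
ee_rot: [-1.567, 0.003, -1.996]
ft_force: [0.4, 0.3, 0.3]
grip_width: 0.0873
[0.51120454 0.25068374 0.12057699] [-1.56737292  0.00325757 -1.99649524]
[0.51120454 0.25068374 0.12057699] [-1.56737292  0.00325757 -1.99649524]
[0.51120454 0.25068374 0.12057699] [-1.56737292  0.00325757 -1.99649524]
```

View pics/w2.png

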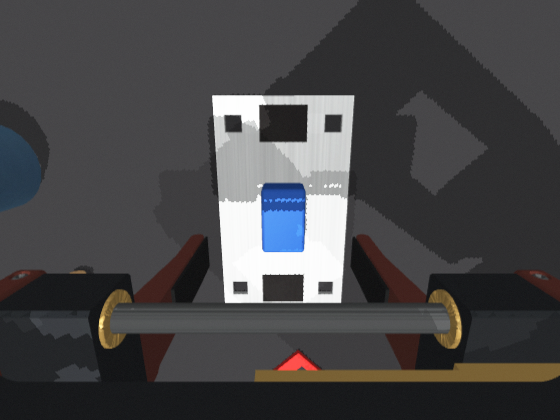

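The hub is centred between the fingers at (284,218), with plate edges parallel to the image. I descend and grip.

```bash
python3 -m jog '[[[0,0,-40],0,87],[[-1,0,-70],0,87],[[-1,0,-80],0,87],[[-1,0,-85],0,87],[[-1,0,-85],0,87],[[-1,0,-85],0,30],[[-1,0,-85],0,30],[[-1,0,-85],0,30],[[-1,0,-85],0,30],[[-1,0,-85],0,30]]'
```

```text
clock: 3.95
eef_pos: [0.5081, 0.2507, 0.0329]
ee_rot: [-1.571, 0.0, -1.996]
ft_force: [-1.1, 0.1, -0.3]
grip_width: 0.0502
```

```bash
python3 -m jog '[[[0,0,0],0,20],[[0,0,0],0,20],[[0,0,0],0,20]]'
python3 -m jog '[[[0,0,10],0,20],[[0,0,30],0,20],[[0,0,60],0,20],[[0,0,100],0,20],[[0,0,130],0,20],[[0,0,130],0,20],[[0,0,130],0,20]]'
python3 -c "
from h import *
s=snap('wrist','w3.png');snap('side','s3.png')"
```

```text
clock: 4.25
eef_pos: [0.5078, 0.2504, 0.0326]
ee_rot: [-1.571, -0.0, -1.995]
ft_force: [-0.5, -1.0, 1.0]
grip_width: 0.0358
clock: 4.95
eef_pos: [0.5079, 0.2506, 0.1629]
ee_rot: [-1.57, 0.001, -1.996]
ft_force: [-0.3, -0.5, -2.5]
grip_width: 0.0363
```

View pics/w3.png

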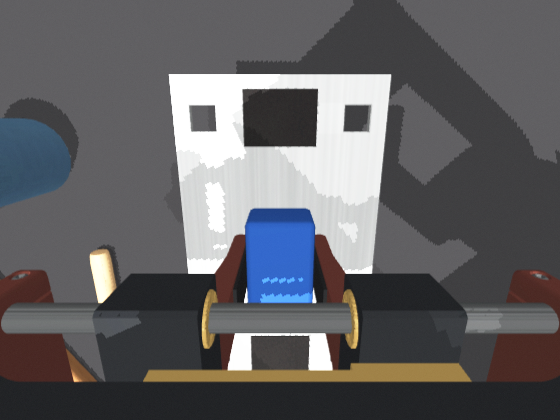

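View pics/s3.png

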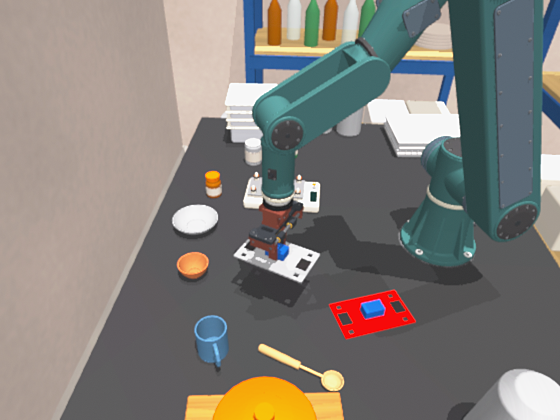

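The carrier is held: opening 36 mm, 2.5 N of weight, level in the side view. I carry it to one side of the scale so the wrist camera can see the studs.

```bash
python3 -m jog '[[[0,-20,20],2,20],[[0,-50,40],4,20],[[1,-85,40],7,20],[[2,-125,40],10,20],[[3,-165,40],13,20],[[4,-205,40],16,20],[[5,-245,40],19,20],[[6,-280,40],21,20],[[6,-300,40],22.9,20],[[6,-310,40],22.9,20]]'
python3 -m jog '[[[0,0,0],0,20],[[0,0,0],0,20],[[0,0,0],0,20]]'
python3 -c "
from h import *
s=snap('wrist','w4.png');print(s['T']);snap('top','t4.png')"
```

```text
clock: 6.05
eef_pos: [0.5128, -0.061, 0.2008]
ee_rot: [-1.574, 0.001, -1.598]
ft_force: [0.3, 0.3, -3.3]
grip_width: 0.0359
clock: 6.35
eef_pos: [0.5136, -0.0582, 0.2022]
ee_rot: [-1.572, 0.001, -1.595]
ft_force: [-0.5, -0.1, -2.7]
grip_width: 0.0357
[[-0.02426792 -0.9601175  -0.27854165  0.59063945]
 [-0.9997047   0.02295692  0.00796795 -0.05965669]
 [-0.00125571  0.27865276 -0.9603911   0.33954623]
 [ 0.          0.          0.          1.        ]]
```

View pics/w4.png

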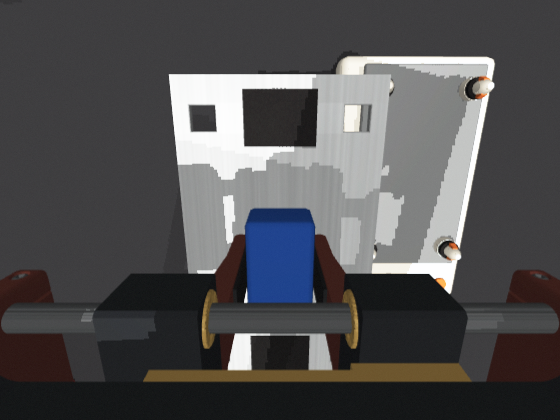

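View pics/t4.png

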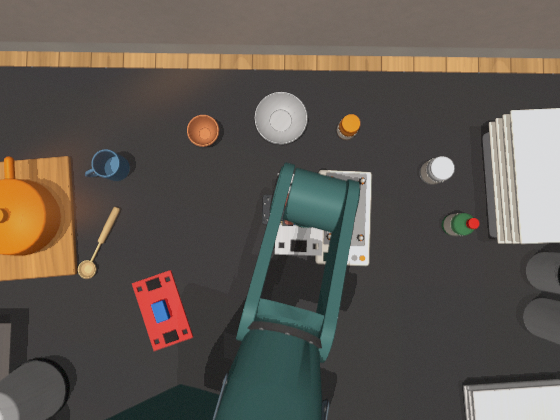

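The wrist view shows the two right-hand studs (480,87) and (450,250), with the left ones hidden behind the plate edge. I shift 40 mm further aside to see all four.

```bash
python3 -m jog '[[[0,20,0],0,20],[[0,40,20],0,20],[[0,40,20],0,20],[[0,40,20],0,20],[[0,40,20],0,20]]'
python3 -c "
from h import *
s=snap('wrist','w5.png');print(s['T'])
f=cv2.cvtColor(s['frame'],cv2.COLOR_RGB2BGR)
cv2.imwrite('pics/w5c.png',cv2.resize(f[50:270,350:550],None,fx=2.7,fy=2.7,interpolation=cv2.INTER_CUBIC))
import pickle;pickle.dump(s,open('w5.pkl','wb'))"
```

```text
clock: 6.95
eef_pos: [0.5137, -0.0196, 0.2222]
ee_rot: [-1.571, -0.0, -1.595]
ft_force: [-0.7, 0.1, -3.7]
grip_width: 0.036
[[-2.45852275e-02 -9.60239680e-01 -2.78092294e-01  5.90631021e-01]
 [-9.99697710e-01  2.35495243e-02  7.06458955e-03 -2.09368017e-02]
 [-2.34757969e-04  2.78181914e-01 -9.60528379e-01  3.59590047e-01]
 [ 0.00000000e+00  0.00000000e+00  0.00000000e+00  1.00000000e+00]]
```

View pics/w5c.png

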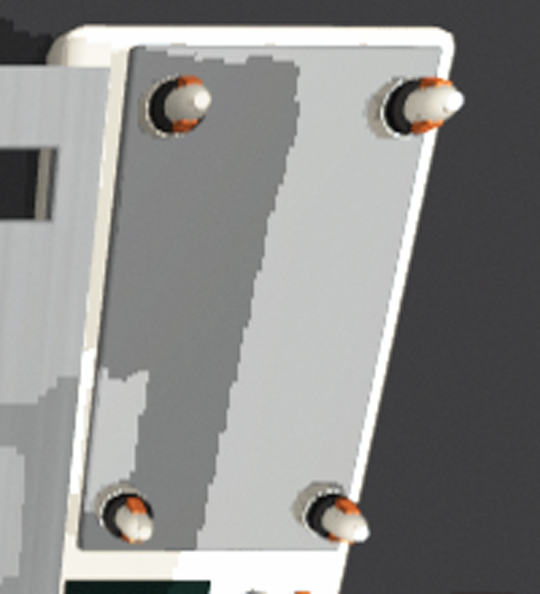

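View pics/w5.png

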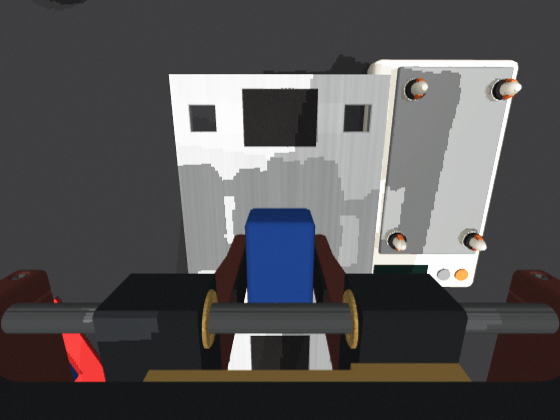

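```bash
python3 - <<'E'
from h import *
import pickle
s=pickle.load(open('w5.pkl','rb'));f=s['frame']
hsv=cv2.cvtColor(f,cv2.COLOR_RGB2HSV)
org=((hsv[...,0]<20)&(hsv[...,1]>110)&(hsv[...,2]>70)).astype(np.uint8)
boxes={'++':(405,75,435,105),'+-':(490,75,525,105),'-+':(385,225,412,258),'--':(460,225,492,258)}
mod={'++':(78,42),'+-':(78,-42),'-+':(-78,42),'--':(-78,-42)}
B={}
for k,(a,b,c,d) in boxes.items():
    n,l,st,ce=cv2.connectedComponentsWithStats(org[b:d,a:c])
    i=sorted(range(1,n),key=lambda i:-st[i][4])[:2]
    print(k,[(ce[j]+[a,b]).round(1).tolist()+[int(st[j][4])] for j in i])
    if len(i)==2: B[k]=(ce[i[0]]+ce[i[1]])/2+[a,b]
tips={'++':(424.8,87),'+-':(518.3,87.3),'-+':(403.5,246),'--':(484,246)}
def fit(P,z):
    A=np.array([mod[k] for k in P],float);W=np.array([ray(s,*P[k],z)[:2]*1000 for k in P])
    a=A[:,0]+1j*A[:,1];w=W@[1,1j];M=np.c_[a,np.ones(len(a))];c=np.linalg.lstsq(M,w,rcond=None)[0]
    print(z,'ctr',c[1].round(2),'scale',abs(c[0]).round(4),'ang',np.degrees(np.angle(c[0])).round(2),'res',(w-M@c).round(1))
for z in (.066,.070,.074): fit(B,z)
fit(tips,.08)
# hole positions as held: front two holes
H=holes(s,s['T'][2,3]-.1374+0 -.028,(180,95,380,140),200,1200)
print('dz',s['T'][2,3],env.get_state()['eef_pos'])
E
```

```text
++ [[417.6, 96.0, 35], [419.3, 79.4, 25]]
+- [[506.8, 96.3, 38], [510.0, 80.2, 33]]
-+ [[399.9, 236.6, 37], [396.2, 249.2, 5]]
-- [[478.0, 236.9, 41], [473.0, 248.4, 7]]
0.066 ctr (537.26-192.04j) scale 1.0105 ang -1.81 res [-0. -0.2j  0.1-0.1j -0.5-0.j   0.4+0.3j]
0.07 ctr (537.99-189.71j) scale 0.9967 ang -1.81 res [-0. -0.2j  0.1-0.1j -0.5-0.j   0.4+0.3j]
0.074 ctr (538.72-187.38j) scale 0.9829 ang -1.81 res [-0. -0.2j  0.1-0.1j -0.5-0.j   0.4+0.3j]
0.08 ctr (538.15-191.34j) scale 0.9926 ang -1.61 res [-0.2+0.2j -0.1-0.3j  0. +0.4j  0.3-0.3j]
hole 202.5 118.0 570 [593.2  21.1]
hole 353.7 117.6 469 [591.4 -61.3]
dz 0.35959004706520226 [ 0.51358794 -0.01969705  0.22207114]
```

All four studs are visible (418,88), (508,88), (398,243), (476,243). The seat comes out at about (538,-190.5) mm, axis -1.7°. The carrier's centre is at about TCP + 0.7 mm in x. I go to hover above the studs and compare them through the front holes.

```bash
python3 -m jog '[[[3,-30,0],0,20],[[8,-70,0],0,20],[[14,-110,0],-0.3,20],[[20,-150,-10],-0.3,20],[[24,-171,-25],-0.3,20],[[24,-171,-50],-0.3,20],[[24,-171,-75],-0.3,20],[[24,-171,-85],-0.3,20],[[24,-171,-85],-0.3,20],[[24,-171,-85],-0.3,20]]'
python3 -c "
from h import *
s=snap('wrist','w6.png');print(s['T'])
f=cv2.cvtColor(s['frame'],cv2.COLOR_RGB2BGR)
cv2.imwrite('pics/w6c.png',cv2.resize(f[60:160,160:400],None,fx=3.3,fy=3.3,interpolation=cv2.INTER_CUBIC))
s=snap('side');f=cv2.cvtColor(s['frame'],cv2.COLOR_RGB2BGR)
cv2.imwrite('pics/s6c.png',cv2.resize(f[130:230,220:350],None,fx=5,fy=5,interpolation=cv2.INTER_CUBIC))
"
```

```text
clock: 8.0
eef_pos: [0.5383, -0.1906, 0.1381]
ee_rot: [-1.57, -0.0, -1.601]
ft_force: [-0.8, -0.9, -2.4]
grip_width: 0.0355
[[-3.02464778e-02 -9.60313836e-01 -2.77276915e-01  6.15088761e-01]
 [-9.99542412e-01  2.89641625e-02  8.72034881e-03 -1.92471029e-01]
 [-3.43177993e-04  2.77413797e-01 -9.60750471e-01  2.75490547e-01]
 [ 0.00000000e+00  0.00000000e+00  0.00000000e+00  1.00000000e+00]]
```

View pics/w6c.png

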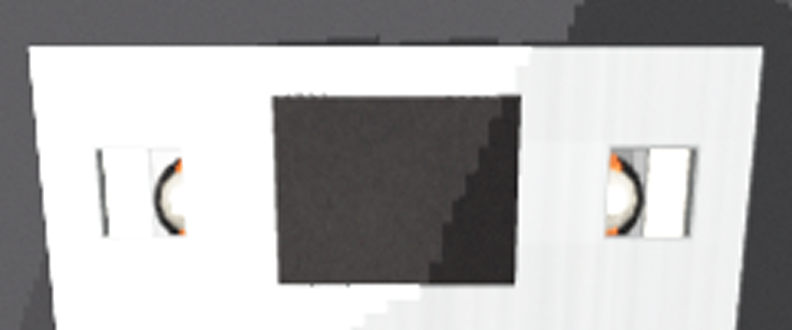

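View pics/s6c.png

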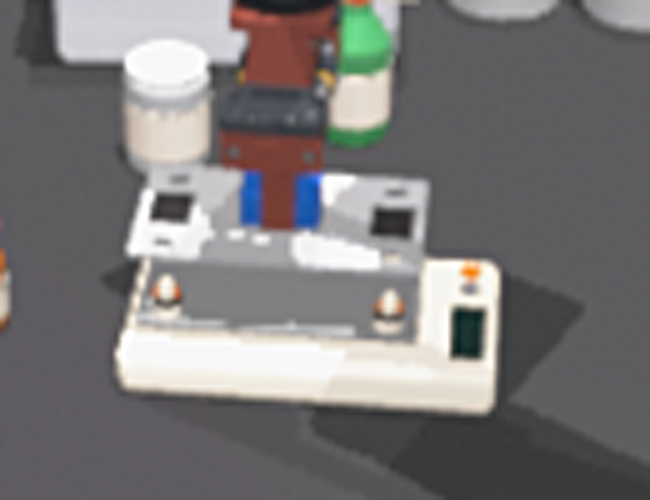

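Hover view: the studs appear symmetrically in the two front holes, at crop px (155–183, 197) and (608–643, 195). The offset is under 1 mm. I correct about half a millimetre, lower to just over the tips and look again.

```bash
python3 -m jog '[[[-0.5,-0.4,-8],0,20],[[-0.5,-0.4,-16],0,20],[[-0.5,-0.4,-18],0,20],[[-0.5,-0.4,-18],0,20],[[-0.5,-0.4,-18],0,20]]'
python3 -c "
from h import *
s=snap('wrist','w7.png');print(s['T'])
f=cv2.cvtColor(s['frame'],cv2.COLOR_RGB2BGR)
cv2.imwrite('pics/w7c.png',np.hstack([cv2.resize(f[98:138,180:225],None,fx=8,fy=8,interpolation=cv2.INTER_NEAREST),cv2.resize(f[98:138,335:380],None,fx=8,fy=8,interpolation=cv2.INTER_NEAREST)]))
s=snap('side');f=cv2.cvtColor(s['frame'],cv2.COLOR_RGB2BGR)
cv2.imwrite('pics/s7c.png',cv2.resize(f[150:220,230:330],None,fx=7,fy=7,interpolation=cv2.INTER_CUBIC))
"
```

```text
clock: 8.6
eef_pos: [0.5375, -0.1908, 0.1195]
ee_rot: [-1.571, 0.0, -1.601]
ft_force: [0.7, 0.5, -2.6]
grip_width: 0.0358
[[-3.01937819e-02 -9.60164652e-01 -2.77798805e-01  6.14353376e-01]
 [-9.99543852e-01  2.88230874e-02  9.01767517e-03 -1.92641237e-01]
 [-6.51433710e-04  2.77944365e-01 -9.60596953e-01  2.56918666e-01]
 [ 0.00000000e+00  0.00000000e+00  0.00000000e+00  1.00000000e+00]]
```

View pics/w7c.png

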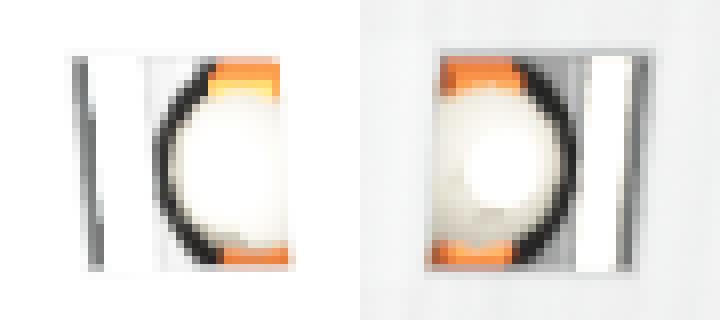

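View pics/s7c.png

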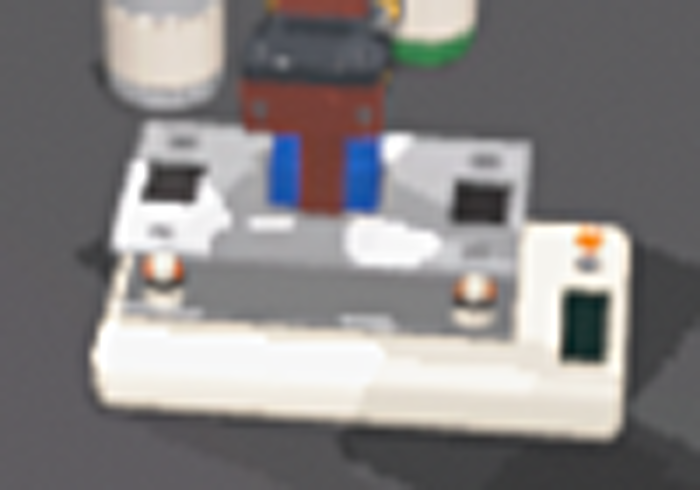

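Pins are centred in both front holes within about 0.3 mm, with the rows matching. I lower onto the barbs, watching the force.

```bash
python3 -m jog '[[[0,-0.3,-3],0,20],[[0,-0.3,-6],0,20],[[0,-0.3,-8],0,20],[[0,-0.3,-10],0,20],[[0,-0.3,-10],0,20],[[0,-0.3,-10],0,20]]'; python3 -m jog '[[[0,0,-1],0,20],[[0,0,-2],0,20],[[0,0,-2],0,20]]'
```

```text
clock: 9.3
eef_pos: [0.5375, -0.1911, 0.1096]
ee_rot: [-1.571, 0.0, -1.601]
ft_force: [-0.4, -0.0, -2.6]
grip_width: 0.0358
clock: 9.6
eef_pos: [0.5374, -0.1911, 0.1075]
ee_rot: [-1.571, 0.0, -1.601]
ft_force: [-1.0, 0.0, -2.8]
grip_width: 0.0359
```

```bash
python3 -m jog '[[[0,0,-0.5],0,20],[[0,0,-1],0,20],[[0,0,-1],0,20]]'; python3 -m jog '[[[0,0,-0.5],0,20],[[0,0,-0.8],0,20],[[0,0,-0.8],0,20]]'
```

```text
clock: 9.9
eef_pos: [0.5375, -0.1911, 0.1066]
ee_rot: [-1.571, 0.0, -1.601]
ft_force: [0.0, 0.1, -2.4]
grip_width: 0.0359
clock: 10.2
eef_pos: [0.5374, -0.1911, 0.1058]
ee_rot: [-1.571, 0.0, -1.601]
ft_force: [0.1, -0.6, -3.4]
grip_width: 0.036
```

```bash
for i in 1; do python3 -m jog '[[[0,0,-0.3],0,20],[[0,0,-0.6],0,20],[[0,0,-0.6],0,20]]'; done; python3 -m jog '[[[0,0,-0.3],0,20],[[0,0,-0.6],0,20],[[0,0,-0.6],0,20]]'
python3 -c "
from h import *
s=snap('side');f=cv2.cvtColor(s['frame'],cv2.COLOR_RGB2BGR)
cv2.imwrite('pics/s8c.png',cv2.resize(f[150:220,230:330],None,fx=7,fy=7,interpolation=cv2.INTER_CUBIC))
"
```

```text
clock: 10.5
eef_pos: [0.5373, -0.1911, 0.1052]
ee_rot: [-1.571, 0.0, -1.601]
ft_force: [-1.0, -0.1, -2.2]
grip_width: 0.0354
clock: 10.8
eef_pos: [0.5373, -0.1911, 0.1047]
ee_rot: [-1.571, 0.0, -1.601]
ft_force: [-1.4, 0.3, -0.6]
grip_width: 0.0359
```

View pics/s8c.png

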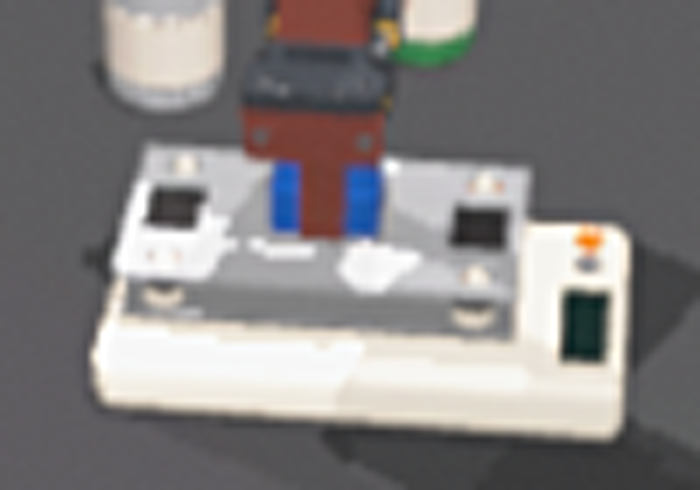

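All four pin tips stand through the holes and the plate is level, starting to bear on the barbs. I release and rise.

```bash
python3 -m jog '[[[0,0,0],0,60],[[0,0,0],0,60],[[0,0,0],0,60],[[0,0,0],0,60],[[0,0,20],0,60],[[0,0,60],0,60],[[0,0,90],0,30],[[0,0,90],0,0],[[0,0,90],0,0],[[0,0,90],0,0]]'
python3 -c "
from h import *
s=snap('wrist','w9.png');print(s['T']);import pickle;pickle.dump(s,open('w9.pkl','wb'))
s=snap('side');f=cv2.cvtColor(s['frame'],cv2.COLOR_RGB2BGR)
cv2.imwrite('pics/s9c.png',cv2.resize(f[150:220,230:330],None,fx=7,fy=7,interpolation=cv2.INTER_CUBIC))
"
```

```text
clock: 11.85
eef_pos: [0.5366, -0.1907, 0.1934]
ee_rot: [-1.573, 0.001, -1.601]
ft_force: [-0.1, 0.1, -0.2]
grip_width: 0.0312
[[-0.03025762 -0.9596874  -0.27943615  0.61372444]
 [-0.99954108  0.02864616  0.00984978 -0.1926795 ]
 [-0.00144793  0.27960594 -0.96011375  0.33069377]
 [ 0.          0.          0.          1.        ]]
```

View pics/w9.png

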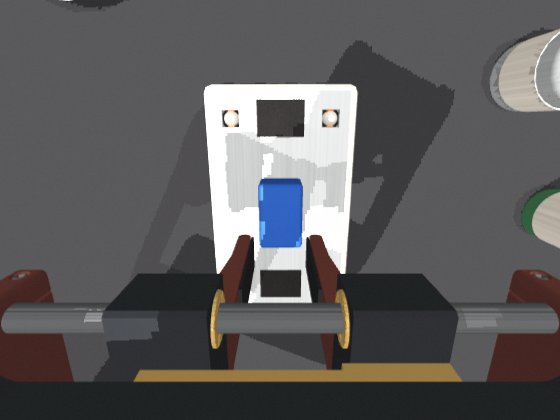

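View pics/s9c.png

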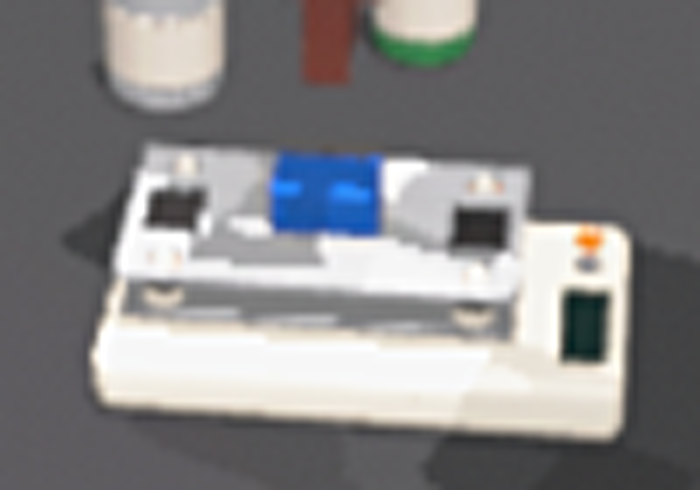

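The carrier lies on the barbs, centred and level, with tips at (232,118) and (330,118). I move closed fingers over pad1 (far end) and come down.

```bash
python3 -m jog '[[[40,-1,0],0,0],[[78.5,-2.3,0],0,0],[[78.5,-2.3,-30],0,0],[[78.5,-2.3,-60],0,0],[[78.5,-2.3,-80],0,0],[[78.5,-2.3,-82],0,0],[[78.5,-2.3,-82],0,0],[[78.5,-2.3,-82],0,0]]'
python3 -c "
from h import *
s=snap('side');f=cv2.cvtColor(s['frame'],cv2.COLOR_RGB2BGR)
cv2.imwrite('pics/s10c.png',cv2.resize(f[150:220,230:330],None,fx=7,fy=7,interpolation=cv2.INTER_CUBIC))
snap('wrist','w10.png')"
```

```text
clock: 12.75
eef_pos: [0.6166, -0.1937, 0.1135]
ee_rot: [-1.57, -0.0, -1.601]
ft_force: [-0.7, 0.4, 0.2]
grip_width: 0.0003
```

View pics/s10c.png

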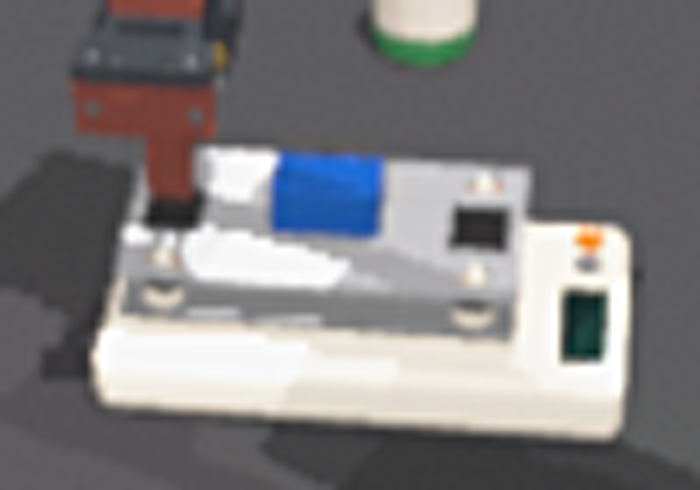

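View pics/w10.png

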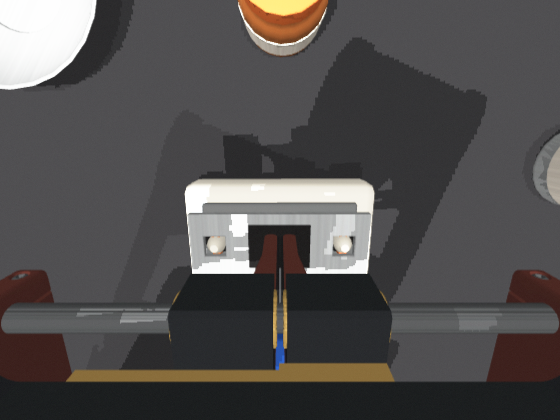

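The fingers stand over pad1, centred between the two studs (215,243) and (343,243). I press in small steps and read the force.

```bash
python3 -m jog '[[[0,0,-3],0,0],[[0,0,-6],0,0],[[0,0,-8],0,0],[[0,0,-9],0,0],[[0,0,-9],0,0]]'; python3 -m jog '[[[0,0,-1],0,0],[[0,0,-2],0,0],[[0,0,-2],0,0]]';
```

```text
clock: 13.35
eef_pos: [0.6158, -0.1933, 0.1034]
ee_rot: [-1.571, 0.0, -1.601]
ft_force: [-0.7, 0.8, 0.5]
grip_width: 0.0005
clock: 13.65
eef_pos: [0.6161, -0.1935, 0.1017]
ee_rot: [-1.57, 0.0, -1.601]
ft_force: [0.5, -0.0, 2.0]
grip_width: 0.0004
```

```bash
python3 -m jog '[[[0,0,-1],0,0],[[0,0,-1],0,0]]'; python3 -m jog '[[[0,0,-1],0,0],[[0,0,-1],0,0]]'
```

```text
clock: 13.85
eef_pos: [0.6161, -0.1935, 0.1008]
ee_rot: [-1.57, -0.0, -1.601]
ft_force: [-0.2, 1.5, 3.2]
grip_width: 0.0002
clock: 14.05
eef_pos: [0.6162, -0.1935, 0.0998]
ee_rot: [-1.57, -0.0, -1.601]
ft_force: [0.5, -0.6, 4.0]
grip_width: 0.0002
```

```bash
python3 -m jog '[[[0,0,-1],0,0],[[0,0,-2],0,0],[[0,0,-2],0,0]]'; python3 -m jog '[[[0,0,-1],0,0],[[0,0,-2],0,0],[[0,0,-2],0,0]]'; python3 -m jog '[[[0,0,-0.5],0,0],[[0,0,-1],0,0],[[0,0,-1],0,0]]'
```

```text
clock: 14.35
eef_pos: [0.6163, -0.1935, 0.0978]
ee_rot: [-1.57, -0.0, -1.601]
ft_force: [0.5, 0.5, 5.3]
grip_width: 0.0003
clock: 14.65
eef_pos: [0.6161, -0.1935, 0.0954]
ee_rot: [-1.571, -0.0, -1.601]
ft_force: [0.9, -0.7, 1.9]
grip_width: 0.0005
clock: 14.95
eef_pos: [0.6162, -0.1935, 0.095]
ee_rot: [-1.57, -0.0, -1.601]
ft_force: [-0.9, 0.4, 6.5]
grip_width: 0.0003
```

```bash
python3 -m jog '[[[0,0,-0.5],0,0],[[0,0,-0.5],0,0]]'; python3 -m jog '[[[0,0,-0.5],0,0],[[0,0,-0.5],0,0]]';python3 -m jog '[[[0,0,-0.5],0,0],[[0,0,-0.5],0,0]]'
```

```text
clock: 15.15
eef_pos: [0.6162, -0.1935, 0.0947]
ee_rot: [-1.57, -0.0, -1.601]
ft_force: [-0.4, -0.1, 6.7]
grip_width: 0.0004
clock: 15.35
eef_pos: [0.6162, -0.1935, 0.0943]
ee_rot: [-1.57, -0.0, -1.601]
ft_force: [-0.9, 0.4, 7.4]
grip_width: 0.0004
clock: 15.55
eef_pos: [0.6162, -0.1935, 0.0939]
ee_rot: [-1.57, -0.0, -1.601]
ft_force: [-1.6, 1.3, 9.1]
grip_width: 0.0005
```

```bash
python3 -m jog '[[[0,0,-0.5],0,0],[[0,0,-0.5],0,0]]'; python3 -m jog '[[[0,0,-0.5],0,0],[[0,0,-0.5],0,0]]';python3 -m jog '[[[0,0,-0.5],0,0],[[0,0,-0.5],0,0]]'
```

```text
clock: 15.75
eef_pos: [0.6162, -0.1935, 0.0935]
ee_rot: [-1.57, -0.0, -1.601]
ft_force: [-2.2, -0.2, 9.7]
grip_width: 0.0001
clock: 15.95
eef_pos: [0.6163, -0.1935, 0.0931]
ee_rot: [-1.57, -0.0, -1.601]
ft_force: [-1.1, 0.5, 10.9]
grip_width: 0.0008
clock: 16.15
eef_pos: [0.6163, -0.1935, 0.0927]
ee_rot: [-1.57, -0.0, -1.601]
ft_force: [-2.3, 1.2, 11.1]
grip_width: 0.0004
```

```bash
python3 -m jog '[[[0,0,-0.5],0,0],[[0,0,-0.5],0,0]]'; python3 -m jog '[[[0,0,-0.5],0,0],[[0,0,-0.5],0,0]]';python3 -m jog '[[[0,0,-0.4],0,0],[[0,0,-0.4],0,0]]'
```

```text
clock: 16.35
eef_pos: [0.6163, -0.1935, 0.0923]
ee_rot: [-1.57, -0.0, -1.601]
ft_force: [-1.9, -0.3, 11.1]
grip_width: 0.0006
clock: 16.55
eef_pos: [0.6163, -0.1935, 0.0919]
ee_rot: [-1.57, -0.0, -1.601]
ft_force: [-2.8, 0.9, 11.9]
grip_width: 0.0006
clock: 16.75
eef_pos: [0.6163, -0.1935, 0.0916]
ee_rot: [-1.57, -0.0, -1.601]
ft_force: [-0.8, 0.9, 13.3]
grip_width: 0.0004
```

```bash
python3 -m jog '[[[0,0,-0.4],0,0],[[0,0,-0.4],0,0]]'; python3 -m jog '[[[0,0,-0.4],0,0],[[0,0,-0.4],0,0]]'
```

```text
clock: 16.95
eef_pos: [0.6163, -0.1935, 0.0912]
ee_rot: [-1.57, -0.0, -1.601]
ft_force: [-2.8, 1.1, 12.1]
grip_width: 0.0005
clock: 17.15
eef_pos: [0.6163, -0.1935, 0.0907]
ee_rot: [-1.57, -0.0, -1.601]
ft_force: [-1.1, 0.4, 11.9]
grip_width: 0.0004
```

```bash
python3 -m jog '[[[0,0,-0.3],0,0],[[0,0,-0.3],0,0]]'; python3 -m jog '[[[0,0,-0.3],0,0],[[0,0,-0.3],0,0]]'
```

```text
clock: 17.35
eef_pos: [0.6163, -0.1935, 0.0905]
ee_rot: [-1.57, -0.0, -1.601]
ft_force: [-1.8, 0.7, 12.4]
grip_width: 0.0005
clock: 17.55
eef_pos: [0.6164, -0.1935, 0.0902]
ee_rot: [-1.57, -0.0, -1.601]
ft_force: [-2.5, 1.5, 11.7]
grip_width: 0.0007
```

```bash
python3 -m jog '[[[0,0,-0.3],0,0],[[0,0,-0.3],0,0]]'; python3 -m jog '[[[0,0,-0.3],0,0],[[0,0,-0.3],0,0]]'
```

```text
clock: 17.75
eef_pos: [0.6164, -0.1935, 0.09]
ee_rot: [-1.57, -0.0, -1.601]
ft_force: [-2.6, 1.0, 13.8]
grip_width: 0.0003
clock: 17.95
eef_pos: [0.6164, -0.1936, 0.0898]
ee_rot: [-1.57, -0.0, -1.601]
ft_force: [-2.6, 0.6, 14.3]
grip_width: 0.0006
```

```bash
python3 -c "
from h import *
s=snap('side');f=cv2.cvtColor(s['frame'],cv2.COLOR_RGB2BGR)
cv2.imwrite('pics/s11c.png',cv2.resize(f[150:220,230:330],None,fx=7,fy=7,interpolation=cv2.INTER_CUBIC))"
```

```text
(no output)
```

View pics/s11c.png

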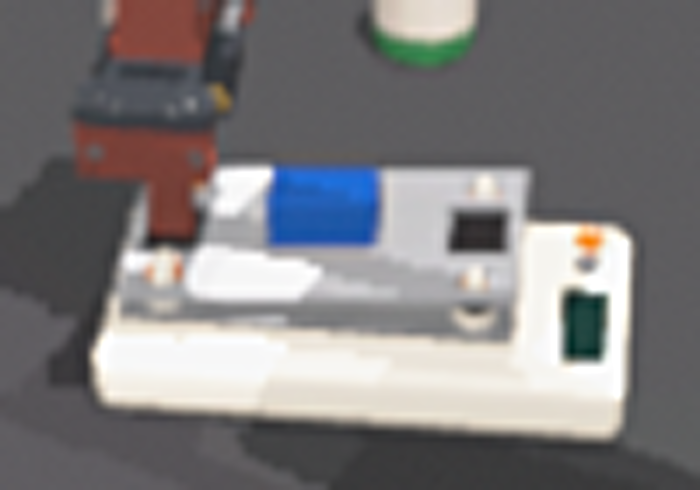

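```bash
python3 -m jog '[[[0,0,-0.3],0,0],[[0,0,-0.3],0,0]]'; python3 -m jog '[[[0,0,-0.2],0,0],[[0,0,-0.2],0,0]]'
```

```text
clock: 18.2
eef_pos: [0.6164, -0.1936, 0.0897]
ee_rot: [-1.57, -0.0, -1.601]
ft_force: [-2.9, 1.4, 15.7]
grip_width: 0.0004
clock: 18.4
eef_pos: [0.6164, -0.1936, 0.0896]
ee_rot: [-1.57, -0.0, -1.601]
ft_force: [-2.4, 1.6, 15.5]
grip_width: 0.0004
```

Now stiff (about deck stiffness), so it is on the shoulder. I back off and watch where contact ends.

```bash
python3 -m jog '[[[0,0,0.7],0,0],[[0,0,0.7],0,0]]'; python3 -m jog '[[[0,0,1],0,0],[[0,0,1],0,0]]'; python3 -m jog '[[[0,0,1],0,0],[[0,0,1],0,0]]'; python3 -m jog '[[[0,0,1],0,0],[[0,0,1],0,0]]'
```

```text
clock: 18.6
eef_pos: [0.6163, -0.1936, 0.09]
ee_rot: [-1.57, -0.0, -1.601]
ft_force: [-1.1, 0.6, 12.7]
grip_width: 0.0002
clock: 18.8
eef_pos: [0.6163, -0.1936, 0.0904]
ee_rot: [-1.57, -0.0, -1.601]
ft_force: [-0.4, 0.5, 8.7]
grip_width: 0.0005
clock: 19.0
eef_pos: [0.6163, -0.1935, 0.0908]
ee_rot: [-1.57, -0.0, -1.601]
ft_force: [-0.3, 0.5, 5.4]
grip_width: 0.0005
clock: 19.2
eef_pos: [0.6161, -0.1934, 0.0913]
ee_rot: [-1.571, 0.0, -1.601]
ft_force: [0.3, -1.4, 1.3]
grip_width: 0.0001
```

Force vanished by z=0.0915, so the fingertips are at 66 mm, exactly seat + plate thickness: side 1 has clicked. Next is pad0.

```bash
python3 -m jog '[[[0,0,25],0,0],[[0,0,55],0,0],[[-40,1,60],0,0],[[-85,2.5,60],0,0],[[-130,3.8,60],0,0],[[-156,4.6,60],0,0],[[-156,4.6,40],0,0],[[-156,4.6,27],0,0],[[-156,4.6,25],0,0],[[-156,4.6,25],0,0]]'
python3 -c "
from h import *
s=snap('side');f=cv2.cvtColor(s['frame'],cv2.COLOR_RGB2BGR)
cv2.imwrite('pics/s12c.png',cv2.resize(f[150:220,230:330],None,fx=7,fy=7,interpolation=cv2.INTER_CUBIC))
snap('wrist','w12.png')"
```

```text
clock: 20.2
eef_pos: [0.4593, -0.1884, 0.1158]
ee_rot: [-1.573, 0.001, -1.601]
ft_force: [-0.1, -0.1, 0.3]
grip_width: 0.0003
```

View pics/s12c.png

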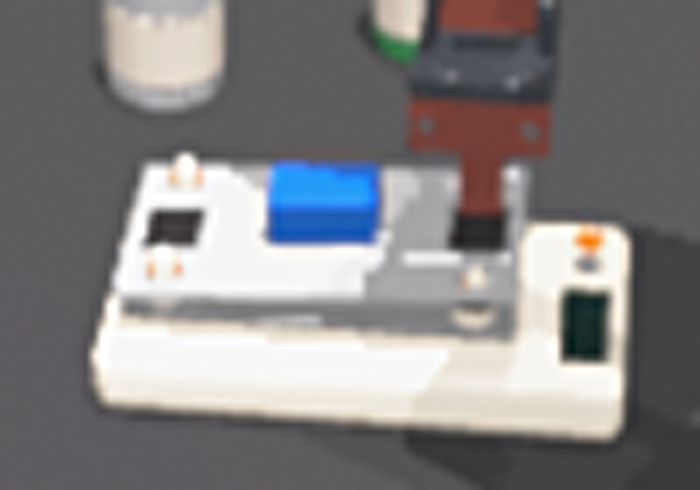

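View pics/w12.png

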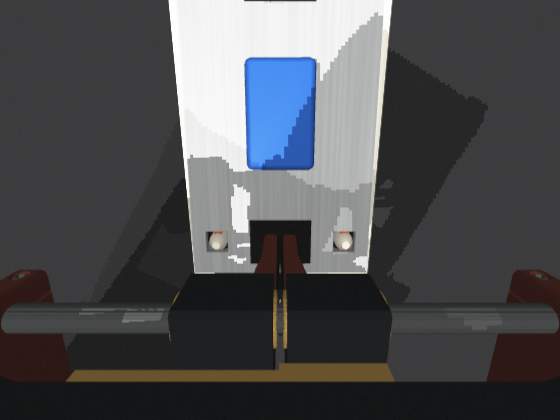

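The far studs show their barbs above the plate, so they have clicked. The fingers are centred over pad0 between (218,240) and (344,240). I press the same way.

```bash
python3 -m jog '[[[0,0,-4],0,0],[[0,0,-8],0,0],[[0,0,-11],0,0],[[0,0,-12],0,0],[[0,0,-12],0,0]]'; python3 -m jog '[[[0,0,-1],0,0],[[0,0,-2],0,0],[[0,0,-3],0,0],[[0,0,-3],0,0]]'; python3 -m jog '[[[0,0,-1],0,0],[[0,0,-2],0,0],[[0,0,-2],0,0]]'; python3 -m jog '[[[0,0,-0.5],0,0],[[0,0,-1],0,0],[[0,0,-1],0,0]]'
```

```text
clock: 20.8
eef_pos: [0.4598, -0.1887, 0.1042]
ee_rot: [-1.571, 0.0, -1.601]
ft_force: [-0.3, -0.6, -0.1]
grip_width: 0.0009
clock: 21.2
eef_pos: [0.46, -0.1888, 0.1014]
ee_rot: [-1.571, 0.0, -1.601]
ft_force: [-0.6, -0.2, 0.4]
grip_width: 0.0007
clock: 21.5
eef_pos: [0.4599, -0.1888, 0.0994]
ee_rot: [-1.571, 0.0, -1.601]
ft_force: [0.6, 0.3, 2.3]
grip_width: 0.0001
clock: 21.8
eef_pos: [0.4599, -0.1888, 0.0985]
ee_rot: [-1.571, 0.0, -1.601]
ft_force: [-1.6, -0.5, 4.0]
grip_width: 0.0004
```

```bash
python3 -m jog '[[[0,0,-1],0,0],[[0,0,-1],0,0]]'; python3 -m jog '[[[0,0,-1],0,0],[[0,0,-1],0,0]]'; python3 -m jog '[[[0,0,-1],0,0],[[0,0,-1],0,0]]';python3 -m jog '[[[0,0,-1],0,0],[[0,0,-1],0,0]]'
```

```text
clock: 22.0
eef_pos: [0.4599, -0.1887, 0.0972]
ee_rot: [-1.571, 0.0, -1.601]
ft_force: [-0.8, -0.4, -0.5]
grip_width: 0.0006
clock: 22.2
eef_pos: [0.4601, -0.1888, 0.0962]
ee_rot: [-1.571, 0.0, -1.601]
ft_force: [-0.2, -0.4, 0.5]
grip_width: 0.0004
clock: 22.4
eef_pos: [0.4601, -0.1888, 0.0953]
ee_rot: [-1.571, 0.0, -1.601]
ft_force: [-0.0, 0.9, 2.1]
grip_width: 0.0007
clock: 22.6
eef_pos: [0.4601, -0.1888, 0.0946]
ee_rot: [-1.571, 0.0, -1.601]
ft_force: [-1.2, 1.4, 5.6]
grip_width: 0.0008
```

```bash
python3 -m jog '[[[0,0,-0.6],0,0],[[0,0,-0.6],0,0]]'; python3 -m jog '[[[0,0,-0.6],0,0],[[0,0,-0.6],0,0]]'; python3 -m jog '[[[0,0,-0.6],0,0],[[0,0,-0.6],0,0]]'
```

```text
clock: 22.8
eef_pos: [0.4601, -0.1888, 0.0941]
ee_rot: [-1.571, -0.0, -1.601]
ft_force: [-1.1, 0.7, 5.9]
grip_width: 0.0002
clock: 23.0
eef_pos: [0.4601, -0.1889, 0.0936]
ee_rot: [-1.571, -0.0, -1.601]
ft_force: [-1.6, 0.5, 6.9]
grip_width: 0.0007
clock: 23.2
eef_pos: [0.46, -0.1888, 0.093]
ee_rot: [-1.571, -0.0, -1.601]
ft_force: [-0.8, 1.4, 7.1]
grip_width: 0.0001
```

```bash
python3 -m jog '[[[0,0,-0.6],0,0],[[0,0,-0.6],0,0]]'; python3 -m jog '[[[0,0,-0.6],0,0],[[0,0,-0.6],0,0]]'; python3 -m jog '[[[0,0,-0.5],0,0],[[0,0,-0.5],0,0]]'
```

```text
clock: 23.4
eef_pos: [0.46, -0.1888, 0.0925]
ee_rot: [-1.571, -0.0, -1.601]
ft_force: [-2.4, 0.6, 7.8]
grip_width: 0.0002
clock: 23.6
eef_pos: [0.46, -0.1888, 0.092]
ee_rot: [-1.57, -0.0, -1.601]
ft_force: [-2.0, 0.3, 9.5]
grip_width: 0.0004
clock: 23.8
eef_pos: [0.46, -0.1888, 0.0915]
ee_rot: [-1.571, -0.0, -1.601]
ft_force: [-0.8, 0.9, 9.7]
grip_width: 0.0
```

```bash
python3 -m jog '[[[0,0,-0.4],0,0],[[0,0,-0.4],0,0]]'; python3 -m jog '[[[0,0,-0.3],0,0],[[0,0,-0.3],0,0]]'
```

```text
clock: 24.0
eef_pos: [0.46, -0.1889, 0.0912]
ee_rot: [-1.57, -0.0, -1.601]
ft_force: [-2.6, 0.2, 10.9]
grip_width: 0.0002
clock: 24.2
eef_pos: [0.46, -0.1888, 0.0909]
ee_rot: [-1.57, -0.0, -1.601]
ft_force: [-2.0, 0.3, 10.9]
grip_width: 0.0004
```

```bash
python3 -m jog '[[[0,0,-0.4],0,0],[[0,0,-0.4],0,0]]'; python3 -m jog '[[[0,0,-0.4],0,0],[[0,0,-0.4],0,0]]'; python3 -m jog '[[[0,0,-0.3],0,0],[[0,0,-0.3],0,0]]'
```

```text
clock: 24.4
eef_pos: [0.46, -0.1888, 0.0905]
ee_rot: [-1.57, -0.0, -1.601]
ft_force: [-1.7, 0.5, 7.2]
grip_width: 0.0003
clock: 24.6
eef_pos: [0.46, -0.1888, 0.09]
ee_rot: [-1.571, -0.0, -1.601]
ft_force: [-3.0, 1.4, 10.3]
grip_width: 0.0003
clock: 24.8
eef_pos: [0.46, -0.1888, 0.0898]
ee_rot: [-1.571, -0.0, -1.601]
ft_force: [-2.9, 0.4, 10.6]
grip_width: 0.0004
```

```bash
python3 -m jog '[[[0,0,-0.3],0,0],[[0,0,-0.3],0,0]]'; python3 -m jog '[[[0,0,-0.3],0,0],[[0,0,-0.3],0,0]]'
```

```text
clock: 25.0
eef_pos: [0.46, -0.1888, 0.0895]
ee_rot: [-1.571, -0.0, -1.601]
ft_force: [-3.1, 1.2, 11.3]
grip_width: 0.0007
clock: 25.2
eef_pos: [0.46, -0.1888, 0.0893]
ee_rot: [-1.571, -0.0, -1.601]
ft_force: [-2.9, -0.2, 12.8]
grip_width: 0.0006
```

```bash
python3 -m jog '[[[0,0,-0.3],0,0],[[0,0,-0.3],0,0]]'; python3 -m jog '[[[0,0,-0.2],0,0],[[0,0,-0.2],0,0]]'
```

```text
clock: 25.4
eef_pos: [0.46, -0.1888, 0.0891]
ee_rot: [-1.57, -0.0, -1.601]
ft_force: [-2.5, 1.5, 14.3]
grip_width: 0.0004
clock: 25.6
eef_pos: [0.46, -0.1888, 0.089]
ee_rot: [-1.57, -0.0, -1.601]
ft_force: [-2.9, 1.2, 15.8]
grip_width: 0.0001
```

```bash
python3 -m jog '[[[0,0,-0.3],0,0],[[0,0,-0.3],0,0]]'
```

```text
clock: 25.8
eef_pos: [0.46, -0.1889, 0.0889]
ee_rot: [-1.57, -0.0, -1.601]
ft_force: [-3.1, 1.3, 17.3]
grip_width: 0.0004
```

Stiff again, well inside the 25 N limit. I back off.

```bash
python3 -m jog '[[[0,0,1],0,0],[[0,0,1],0,0]]'; python3 -m jog '[[[0,0,1],0,0],[[0,0,1],0,0]]'; python3 -m jog '[[[0,0,1],0,0],[[0,0,1],0,0]]'; python3 -m jog '[[[0,0,1],0,0],[[0,0,1],0,0]]'; python3 -m jog '[[[0,0,30],0,0],[[0,0,70],0,0],[[0,0,100],0,0],[[0,0,100],0,0],[[0,0,100],0,0]]'
python3 -c "
from h import *
s=snap('wrist','w13.png')
s=snap('side');f=cv2.cvtColor(s['frame'],cv2.COLOR_RGB2BGR)
cv2.imwrite('pics/s13c.png',cv2.resize(f[150:220,230:330],None,fx=7,fy=7,interpolation=cv2.INTER_CUBIC))"
```

```text
clock: 26.0
eef_pos: [0.46, -0.1888, 0.0896]
ee_rot: [-1.57, -0.0, -1.601]
ft_force: [-2.6, 1.5, 11.9]
grip_width: 0.0003
clock: 26.2
eef_pos: [0.46, -0.1888, 0.0904]
ee_rot: [-1.571, -0.0, -1.601]
ft_force: [-2.0, -0.0, 8.9]
grip_width: 0.0006
clock: 26.4
eef_pos: [0.46, -0.1888, 0.0909]
ee_rot: [-1.571, -0.0, -1.601]
ft_force: [-1.3, 0.2, 3.3]
grip_width: 0.0002
clock: 26.6
eef_pos: [0.46, -0.1888, 0.0916]
ee_rot: [-1.571, 0.0, -1.601]
ft_force: [-0.3, -0.4, 0.2]
grip_width: 0.0005
clock: 27.1
eef_pos: [0.4602, -0.1889, 0.1919]
ee_rot: [-1.57, -0.0, -1.601]
ft_force: [-0.9, 0.3, 0.7]
grip_width: 0.0003
```

View pics/s13c.png

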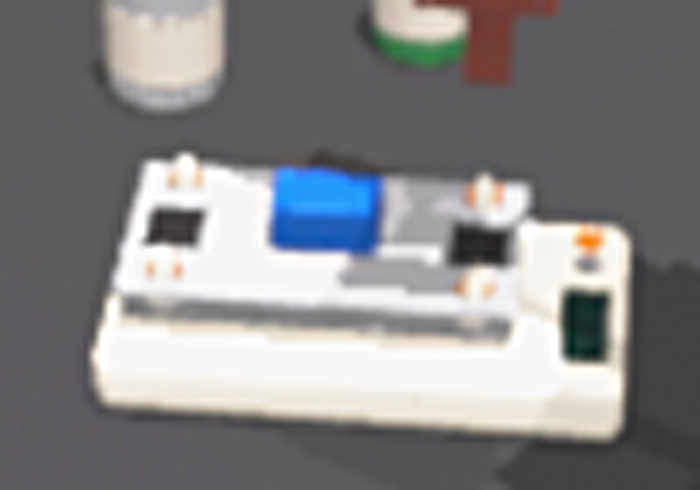

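View pics/w13.png

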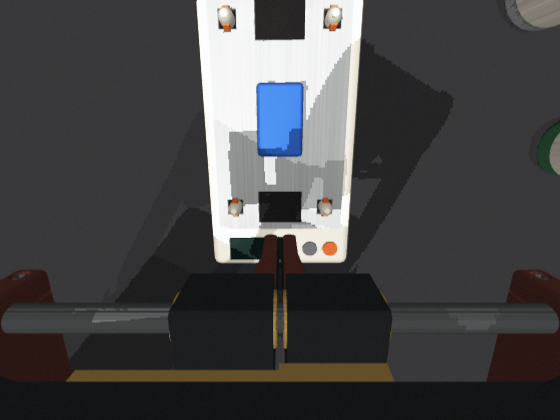

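All four holes appear to be under the barbs, but the near-left one is less distinct. I check it closely, with depth.

```bash
python3 -m jog '[[[-30,0,-10],0,0],[[-50,0,-20],0,0],[[-50,0,-20],0,0],[[-50,0,-20],0,0],[[-50,0,-20],0,0]]'
python3 - <<'E'
from h import *
s=snap('wrist','w14.png');f=cv2.cvtColor(s['frame'],cv2.COLOR_RGB2BGR)
for k in [(460-0,-1),(460,1)]: pass
ctr=np.array([537.8,-191]);a=np.radians(-1.7);Rm=np.array([[np.cos(a),-np.sin(a)],[np.sin(a),np.cos(a)]])
t=[]
for sn in ('wrist','side'):
  ss=s if sn=='wrist' else snap('side'); C=cloud(ss); g=cv2.cvtColor(ss['frame'],cv2.COLOR_RGB2BGR)
  L=((C.reshape(-1,3)[:,:2]*1000-ctr)@Rm); Z=C.reshape(-1,3)[:,2]*1000
  for x,y in [(-78,-42),(-78,42),(78,-42),(78,42)]:
    # plate top patch just inward/outward of each hole in y
    m=(abs(L[:,0]-x)<10)&((abs(abs(L[:,1])-28)<4)&(np.sign(L[:,1])==np.sign(y)))&(Z>50)&(Z<90)
    print(sn,x,y,m.sum(),Z[m].mean().round(2) if m.sum() else None, np.median(Z[m]).round(2) if m.sum() else None)
    u,v=pix(ss,np.r_[ctr+Rm@[x,y],66]/1000); print(u.round(),v.round())
    if 15<u<545 and 15<v<405 and sn=='wrist': t.append(cv2.resize(g[int(v)-14:int(v)+14,int(u)-14:int(u)+14],None,fx=7,fy=7,interpolation=cv2.INTER_NEAREST))
if t: cv2.imwrite('pics/t14.png',np.hstack(t))
E
```

```text
clock: 27.7
eef_pos: [0.4111, -0.1892, 0.1717]
ee_rot: [-1.57, -0.0, -1.601]
ft_force: [1.3, -0.2, -0.3]
grip_width: 0.0002
wrist -78 -42 231 66.16 66.13
328.0 156.0
wrist -78 42 234 66.21 66.17
227.0 156.0
wrist 78 -42 0 None None
339.0 -74.0
wrist 78 42 0 None None
216.0 -74.0
side -78 -42 7 66.9 67.13
298.0 179.0
side -78 42 2 69.1 69.1
297.0 192.0
side 78 -42 7 68.88 68.96
255.0 176.0
side 78 42 2 70.82 70.82
252.0 189.0
```

View pics/t14.png

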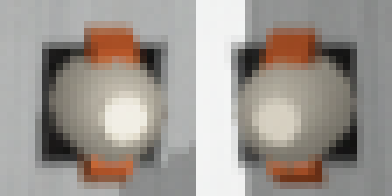

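View pics/w14.png

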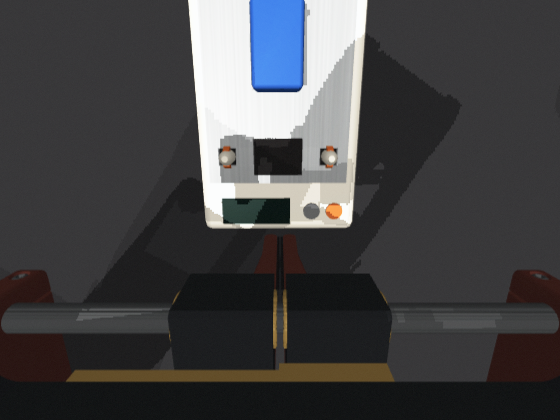

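The near pair is clicked: barbs overlap the plate and the plate top measures 66.2 mm at both (expected 66.0). I check the far pair the same way.

```bash
python3 -m jog '[[[30,0,15],0,0],[[70,0,25],0,0],[[110,0,25],0,0],[[130,0,25],0,0],[[130,0,25],0,0],[[130,0,25],0,0]]'
python3 - <<'E'
from h import *
s=snap('wrist','w15.png');g=cv2.cvtColor(s['frame'],cv2.COLOR_RGB2BGR)
ctr=np.array([537.8,-191]);a=np.radians(-1.7);Rm=np.array([[np.cos(a),-np.sin(a)],[np.sin(a),np.cos(a)]])
t=[];C=cloud(s).reshape(-1,3)*1000;L=(C[:,:2]-ctr)@Rm;Z=C[:,2]
for x,y in [(78,42),(78,-42)]:
    m=(abs(L[:,0]-x)<10)&(abs(L[:,1]-np.sign(y)*28)<4)&(Z>50)&(Z<90)
    print(x,y,m.sum(),Z[m].mean().round(2),np.median(Z[m]).round(2))
    u,v=pix(s,np.r_[ctr+Rm@[x,y],66]/1000);u,v=int(u),int(v)
    t.append(cv2.resize(g[v-14:v+14,u-14:u+14],None,fx=7,fy=7,interpolation=cv2.INTER_NEAREST))
cv2.imwrite('pics/t15.png',np.hstack(t))
E
```

```text
clock: 28.4
eef_pos: [0.5398, -0.1885, 0.1964]
ee_rot: [-1.572, 0.0, -1.6]
ft_force: [0.4, -0.0, 0.7]
grip_width: 0.0004
78 42 215 66.19 66.16
78 -42 216 66.11 66.13
```

View pics/t15.png

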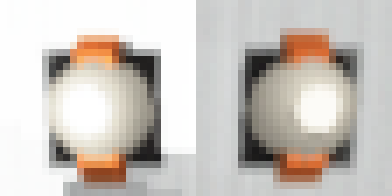

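All four are home: barbs lie over the plate at each stud and the plate top measures 66.1–66.2 mm at all four corners. I hand in.

```bash
python3 -c "
from plant import workorder
print(workorder.job_done())"
```

```text
the job is handed in; nothing more can be done
None
```

The pan carrier is on the scale with all four holes clicked home, and I handed the job in at about 28.5 s. No verdict is reported.

- **Placing:** I picked the grey carrier up by its blue hub and left the red look-alike alone. I lined it up over the studs with the wrist camera, laid it on the barbs and let go.
- **Pressing:** I pressed pad1 and then pad0 in small steps with closed fingers. The wrist read at most 15.7 N and 17.3 N. With the carrier's weight that is roughly 20 N on the scale, under the 25 N limit.
- **Last checks:**
  - The wrist camera's depth puts the plate top at 66.1–66.2 mm beside all four holes (66.0 expected).
  - The orange barbs lie over the plate at every stud, and the pins sit inside the holes.
  - The gripper is empty and clear, about 100 mm above the plate.
- **Disagreement:** The side camera's depth gave 67–71 mm at the same spots. That came from only 2 to 7 noisy pixels per spot, so I went by the wrist camera (over 200 pixels each).
- **Not measured:** I did not re-measure where the other kitchen things stand; I saw no contact with any of them.

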